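Hang a wear saddle on a support bar and hold it against the sprung stop

TASK

Pick up the larger of the two wooden saddles, hang it astride the raised blue bar clear of the stop so that it sits fully down, then slide it along the bar against the sprung pad of the stop. Finish while holding it there: press steadily so that the pad stays about half way in (about 8 N), never rammed solid, as a third hand for the colleague who will drive its screws, and do not let go. Leave the other loose things where they are.

Things in the scene. Friction and masses are not known exactly. Their poses are not given: they have to be found in the camera images.
- saddle: the larger wooden saddle, loose, 0.14-0.24 kg, symmetric: an inverted U 60 wide (x), 90 long (y), 85 high, on its legs. Two legs 10 thick, 30 high, a slot 40 wide between them, open along y; above, a flat cap 20 thick, and on its middle line a rib 26 thick (x), 35 high, 90 long, to grip. Origin: centre of the underside, level with the feet; z up. Seated, it lies 30 mm below the bar's top
- small_saddle: bystander: the smaller wooden saddle, same shape but 40 wide x 70 long, rib 20 thick, slot 22 wide (too narrow for the bar), loose, 85 high. Origin: centre of the underside. It and the larger one may lie on either side
- stand: blue steel stand fixed to the bench: a horizontal bar 30 wide (x), 400 long (y), 40 deep, its top 140 mm above the bench, on two posts below it at y = -150 and +150, each with a foot 80 (x) x 40 (y). Origin: on the bench under the bar's middle; y along the bar (towards the end where the stop is), x across it, z up
- bar_mid (a point): the middle of the bar's top face, 140 mm above the stand's origin
- stop: dark steel stop collar fixed on the bar, 54 wide (x), 30 along the bar (y), 50 high above the bar, 45 deep beside it. Origin: on the bar's top, middle of the collar; axes as the stand's. A sprung pad on a rod stands out on its -y side, its face 50 mm from the origin at rest; at least 200 mm of free bar for the saddle lies on that side
- plunger (a joint): travel of the stop's sprung pad: 0 when out at rest, up to 0.020 m fully in (solid), growing as it is pushed towards the stop's +y. It springs back with 2.4 N at the start plus 0.6 N per mm: 8.4 N half way in (10 mm)
- plunger_face (a point): centre of the face of the sprung pad (black rubber, 44 wide x 36 high, from 7 to 43 mm above the bar's top), which the saddle's end is to press; it moves with the pad; the face looks to the stop's -y
- offcut_a: bystander: loose light wood offcut 45 x 50 x 28 mm. Origin: centre of the underside
- offcut_b: bystander: loose light wood offcut 50 x 160 x 22 mm, beyond the bar. Origin: centre of the underside
- wax_can: bystander: loose grey closed can, 70 across, 90 high. Origin: centre of the underside
- cutterhead: bystander: loose round steel cutterhead, 80 across, 60 high. Origin: centre of the underside
- wrench: bystander: loose steel wrench lying beyond the bar, along its own x
- screwdriver: bystander: loose screwdriver lying to the left of the stand, along its own x
Mind the look-alikes: they are no part of the job. Leave any green or purple look-alike of the saddle alone.

How it is judged (in metres and radians):
On the way, in this order (a step that is already met when the one before it is completed fails the run):
1. the larger saddle sits fully down astride the bar, clear of the stop (z of saddle in the frame of stand between 0.107 and 0.113 m and x of saddle in the frame of stand between -0.008 and 0.008 m and y of saddle in the frame of stand between -0.16 and 0.16 m and angle between the y axis of saddle and the y axis of stand, either way round below 0.16 rad and angle between saddle's own z axis and vertical below 0.08 rad and contact force between saddle and stop below 0.2 N and value of joint plunger below 0.0025 m), for 0.2 s.
2. slid along, it presses the stop's pad with 5 to 12 N (contact force between saddle and stop between 5 and 12 N and linear speed of saddle below 0.01 m/s), for 0.5 s.
At the end, for the whole second after the job is handed in: The larger saddle sits astride the bar (seated within 3 mm, upright within 0.08 rad, along the bar within 0.16 rad) and, held by the gripper (over 2 N), presses the stop with 5 to 12 N, the pad 3 to 18 mm in, still (under 10 mm/s) through the last second (all of step 2 and z of saddle in the frame of stand between 0.107 and 0.113 m and x of saddle in the frame of stand between -0.008 and 0.008 m and y of saddle in the frame of stand between -0.16 and 0.16 m and angle between the y axis of saddle and the y axis of stand, either way round below 0.16 rad and angle between saddle's own z axis and vertical below 0.08 rad and contact force between the fingers and saddle above 2 N and value of joint plunger between 0.003 and 0.018 m); the arm keeps its last pose, push and grip.
It fails at once if the pad is rammed solid (value of joint plunger above 0.0193 m).
It fails at once if the stop is hit hard (over 25 N) (contact force between saddle and stop above 25 N).
It fails at once if another loose thing is moved more than 30 mm (distance of any of small_saddle, offcut_a, offcut_b, wax_can, cutterhead, wrench, screwdriver from where it was at the start of the episode above 0.03 m).
It also fails if it takes over 40 s, if anything falls off the work surface, if the arm or the gripper's body presses on something with over 40 N, if the wrist force passes 120 N, or if a joint passes its speed limit or range.

ROBOT

A 6-joint arm with a two-finger parallel gripper is mounted at the origin on the work surface. World frame = base frame: x ahead of the robot, y to its left, z up, the work surface at z = 0. Lengths are in mm, angles in rad, forces in N, time in s.
With the tool pointing down it reaches from about 350 to 775 mm from the base axis. Payload 7.3 kg.
Tool frame: the origin (TCP) lies at the very end of the fingers, on their centre line; the grasp point (between the pads) lies 19 mm behind it; z points along the fingers, y is the line along which they close (so a half turn about z gives the same grasp; the last joint's range is limited). The gripper opens to 92 mm and grips with 3 to 60 N. Pads are 19 mm wide; open, the fingers measure 130 mm over their backs; the gripper's body (75 mm by 190 mm) begins 47 mm behind the grasp point.
Start: joints at [-1.447, 0.342, 1.524, -0, 1.275, -0.146], TCP at [139.955, -506.021, 226.741] pointing down, gripper open.
Joint ranges: [-2.53, 2.53], [-0.77, 2.02], [0.04, 2.7], [-1, 4.14], [0.28, 2.66], [-3.11, 3.11]. Speed limits (rad/s): [2.57, 2.57, 3.14, 3.14, 3.14, 3.14].

INTERFACE

Orientations are given as [roll, pitch, yaw] about the fixed x, y, z axes, in that order (R = Rz(yaw) Ry(pitch) Rx(roll)).
In Python, from plant import get_obs, vision, workorder gives the robot as it stands.
- The arm moves only by the shell command python3 -m pendant 'ROWS' [OPENING]. ROWS is a JSON object of lists of equal length, an entry for each row: "dp": the shift along the tool's x, y, z in m, a list of three; "rotation": the turn, a rotation vector about the tool's x, y, z in rad, a list of three. A call has 1 to 8 rows; each row is the pose to reach, as a shift and turn from the pose commanded when the call began, along the tool's axes at that moment; what a row does not reach only later rows make up. A row lasts 1/8 s, in which the tool goes at most 62.5 mm and 10.7 degrees, less where a joint would pass 70% of its speed; a pose out of reach is approached as far as the arm can. A call with a gripper value outside its range is refused whole. OPENING is the finger opening in m, from 0 to 0.0918, set as the call begins (- or left out, the last holds). The fingers move at their own pace and stop on an object; the grip force is fixed at half the most. Time passes only in rows, so rows that repeat a pose let the fingers close. It gives the time, the measured TCP pose, the force, the opening and the grip force at its end, in the units of the state.
- get_obs(): the state, without advancing time (a new reading comes with each control period).
- vision.capture(name): name is "scene" or "top"; returns a dict with "pixels" (384x512x3 uint8, red, green, blue), "vfov" (degrees; the focal length in pixels is half the picture's height over the tangent of half this angle, whatever the lens; pixels are square), "cx", "cy" (the principal point, pixels), "pose" (4x4, takes a point from camera to world coordinates). Camera axes: x right, y up, looking along -z (the intrinsics and any distortion apply to the point x, -y, -z); pixel columns grow to the right and rows downward; lengths in mm; the calibration is good to about 2 mm. A picture is of the moment at which its call begins. There is no depth.
- workorder.close_job(): hands the job in; it is judged then, once.
The state is a dict: "time": time; "joint_positions": joint angles; "dq": joint speeds; "tau": joint torques, N m; "tool_pos": TCP position; "tcp_rot": TCP orientation; "contact_force": force on the tool from outside, world axes, zero at the start; "moment": the same for the moment, N m; "grip_width": finger opening in mm; "finger_force": force on a finger pad.
Only numpy, scipy, OpenCV 4.12 (cv2) and the standard library are available. Lean on these libraries where they do the work, as an engineer would, in place of code of your own. Each camera call takes 0.05 s, during which the arm holds its last target. There are 200 camera calls.

## Working session

There is one attempt and no reset: what is moved stays moved. The work goes in short steps, Python scripts to look and compute and a shell command to move; the robot and the scene stay as the last step left them, time stands still between calls to the robot, and variables do not carry over. Pictures are saved under pics/ and viewed, at most 10 in all, crops included, and the job is handed in when it is done.

```bash
mkdir -p pics; ls; python3 - <<'E'
from plant import get_obs, vision
import cv2,numpy as np,pickle
print(get_obs())
for n in("scene","top"):
    c=vision.capture(n); pickle.dump(c,open(n+".pkl","wb"))
    print({k:c[k] for k in c if k!="pixels"})
    cv2.imwrite(f"pics/{n}0.png",c["pixels"][...,::-1])
E
```

```text
pics
{'time': 0.0, 'joint_positions': array([-1.44697869e+00,  3.42703258e-01,  1.52502221e+00, -8.74128213e-06,
        1.27537206e+00, -1.45996685e-01]), 'dq': array([ 1.27965204e-04,  1.10003750e-03,  7.01536954e-04, -4.08614365e-05,
       -2.18711039e-03, -1.02323256e-03]), 'tau': array([ 4.07984935e-04, -4.31239879e+01, -2.44221836e+01,  7.17899948e-02,
        5.61776175e-02, -1.31488609e-04]), 'tool_pos': array([ 139.91040271, -505.59674072,  226.05324469]), 'tcp_rot': array([-3.14010257e+00, -2.10656976e-04,  2.69816721e-01]), 'contact_force': array([-0.53907626,  0.05976308, -0.47112397]), 'moment': array([ 0.01289465,  0.02176245, -0.00134618]), 'finger_force': 0.0, 'grip_width': 92.22004312493188}
{'vfov': 48.89415462815165, 'cx': 252.34600648739567, 'cy': 191.19525616168806, 'pose': array([[ 7.31837271e-01, -4.66818655e-01,  4.96482176e-01,
         1.17024885e+03],
       [ 6.81397576e-01,  5.12545024e-01, -5.22489178e-01,
        -6.46081638e+02],
       [-1.05617737e-02,  7.20678806e-01,  6.93188652e-01,
         1.01683680e+03],
       [ 0.00000000e+00,  0.00000000e+00,  0.00000000e+00,
         1.00000000e+00]])}
{'vfov': 52.35243353055884, 'cx': 252.78775203754577, 'cy': 185.73069798376986, 'pose': array([[ 3.20519676e-03,  9.90997711e-01, -1.33840438e-01,
         3.41588179e+02],
       [-9.99994444e-01,  3.29891927e-03,  4.78498805e-04,
         1.29961813e+01],
       [ 9.15720020e-04,  1.33838160e-01,  9.91002779e-01,
         1.55405864e+03],
       [ 0.00000000e+00,  0.00000000e+00,  0.00000000e+00,
         1.00000000e+00]])}
```

View pics/scene0.png

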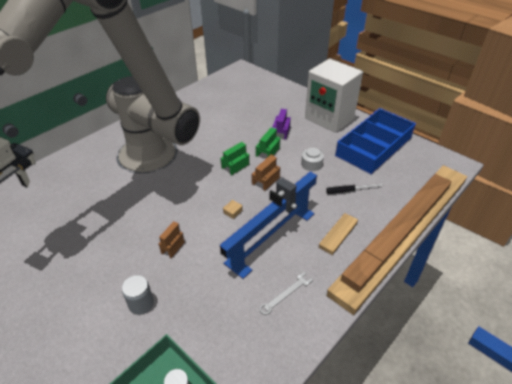

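View pics/top0.png

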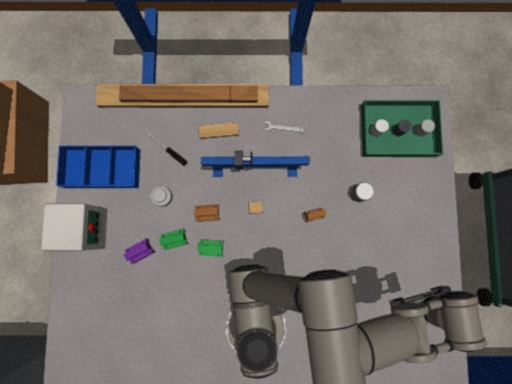

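The top view shows brown saddles at (207,213) and (315,214), plus green ones at (173,239) and (210,248) and a purple one at (138,251). The bar runs along row 161 with the stop at (243,159). The brown one at (207,213) looks larger, so I'll confirm that with a crop and measurements.

```bash
cat > h.py <<'E'
import cv2,numpy as np,pickle
def grab(n):
    from plant import vision
    return vision.capture(n)
def f(c): return c["pixels"].shape[0]/2/np.tan(np.radians(c["vfov"])/2)
def ray(c,u,v):
    F=f(c); d=np.array([(u-c["cx"])/F,-(v-c["cy"])/F,-1.]); P=c["pose"]
    return P[:3,3],P[:3,:3]@d
def onz(c,u,v,z):
    o,d=ray(c,u,v); return o+d*(z-o[2])/d[2]
def proj(c,p):
    P=c["pose"]; q=P[:3,:3].T@(np.asarray(p,float)-P[:3,3]); F=f(c)
    return c["cx"]+F*q[0]/-q[2], c["cy"]-F*q[1]/-q[2]
def mask(c,lo,hi,roi):
    h=cv2.cvtColor(c["pixels"],cv2.COLOR_RGB2HSV); m=cv2.inRange(h,np.array(lo),np.array(hi))
    k=np.zeros_like(m); x0,y0,x1,y1=roi; k[y0:y1,x0:x1]=255
    return m&k
E
python3 - <<'E'
from h import *
t=pickle.load(open("top.pkl","rb")); s=pickle.load(open("scene.pkl","rb"))
a=cv2.resize(t["pixels"][140:264,120:340],None,fx=3.6,fy=3.6,interpolation=cv2.INTER_CUBIC)
cv2.imwrite("pics/ct.png",a[...,::-1])
a=cv2.resize(s["pixels"][140:280,150:330],None,fx=4.2,fy=4.2,interpolation=cv2.INTER_CUBIC)
cv2.imwrite("pics/cs.png",a[...,::-1])
h=cv2.cvtColor(t["pixels"],cv2.COLOR_RGB2HSV)
for u,v in((207,213),(315,214),(255,207),(220,161),(300,161),(240,157)): print(u,v,h[v,u],t["pixels"][v,u])
for name,roi in(("A",(185,195,230,230)),("B",(295,200,335,230))):
    m=mask(t,(3,100,50),(18,255,255),roi)
    r=cv2.minAreaRect(cv2.findNonZero(m)); print(name,m.sum()/255,r)
    b=cv2.boxPoints(r); print(np.array([onz(t,*p,60) for p in b]).round(0))
m=mask(t,(100,120,40),(130,255,255),(195,140,315,180))
print(cv2.boundingRect(m)); ys,xs=np.nonzero(m)
for u in range(200,312,5): print(u,ys[xs==u].min() if (xs==u).any() else None, ys[xs==u].max() if (xs==u).any() else None,end=' | ')
E
```

```text
207 213 [ 14 165 145] [145  94  51]
315 214 [ 13 169 145] [145  92  49]
255 207 [ 18 125 185] [185 149  94]
220 161 [108 184 144] [ 40  81 144]
300 161 [109 174 152] [ 48  88 152]
240 157 [77 23 77] [70 77 74]
A 358.0 ((206.2069091796875, 212.48275756835938), (15.280369758605957, 24.581462860107422), 85.2363510131836)
[[465. 240.  60.]
 [473. 146.  60.]
 [415. 140.  60.]
 [406. 234.  60.]]
B 187.0 ((315.38238525390625, 214.02943420410156), (9.943961143493652, 19.645383834838867), 75.96376037597656)
[[ 444. -186.   60.]
 [ 463. -260.   60.]
 [ 426. -268.   60.]
 [ 407. -195.   60.]]
(201, 156, 108, 21)
200 None None | 205 157 165 | 210 157 165 | 215 157 175 | 220 157 176 | 225 157 166 | 230 157 166 | 235 None None | 240 None None | 245 161 166 | 250 164 166 | 255 157 166 | 260 157 166 | 265 157 166 | 270 157 166 | 275 157 166 | 280 157 166 | 285 157 166 | 290 157 175 | 295 157 175 | 300 157 164 | 305 156 164 | 310 None None |
```

View pics/ct.png

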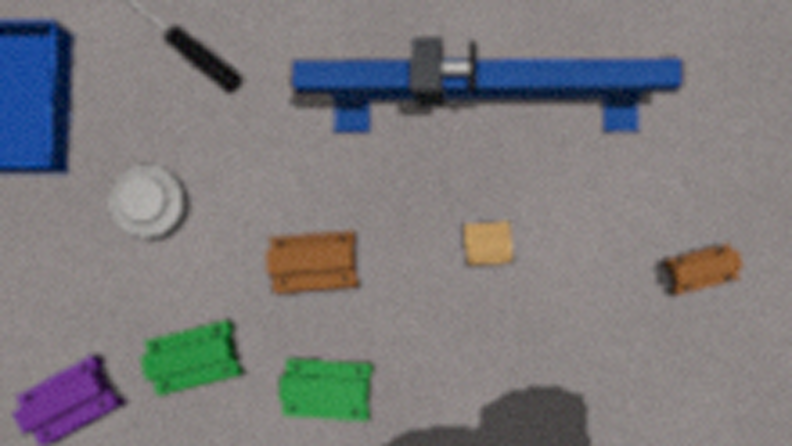

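View pics/cs.png

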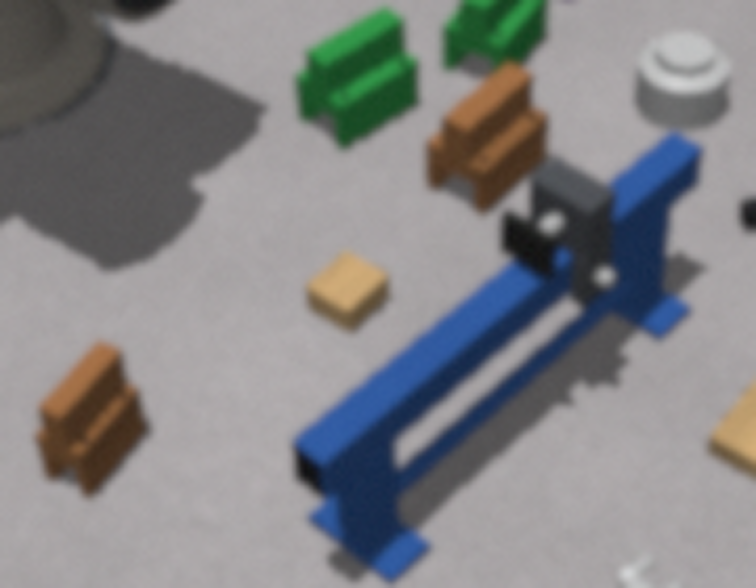

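The crops confirm it. Of the two brown saddles, the one at top (207,213) measures about 94x58 mm, matching 90x60, so it is the larger. The one at (315,214) measures about 75x38 mm, so it is the small one. The green and purple ones are look-alikes. The pad faces world -y. Next I'll get precise lines.

```bash
cat >> h.py <<'E'
def cross(sig,i0,i1,th):
    """first sub-pixel crossing of th going from i0 to i1"""
    st=1 if i1>i0 else -1
    for i in range(i0,i1,st):
        a,b=sig[i]-th,sig[i+st]-th
        if a*b<=0 and a!=b: return i+st*a/(a-b)
    return np.nan
E
python3 - <<'E'
from h import *
t=pickle.load(open("top.pkl","rb")); s=pickle.load(open("scene.pkl","rb"))
B=lambda c:cv2.GaussianBlur(c["pixels"][...,2].astype(float)-c["pixels"][...,0],(3,3),0.6)
b=B(t)
cols=list(range(258,286))
fe=[cross(b[:,u],150,162,48) for u in cols]; ne=[cross(b[:,u],171,160,48) for u in cols]
print("blue profile",b[150:172,270].round())
L=lambda P:np.polyfit(P[:,1],P[:,0],1)
for nm,e,z in(("far z140",fe,140),("near z100",ne,100)):
    P=np.array([onz(t,u,v,z) for u,v in zip(cols,e)]); k=L(P); print(nm,k,"x at y=0",k[1],"res",np.std(P[:,0]-np.polyval(k,P[:,1])))
# bar ends in y
for v in(159,160): 
    e1=cross(b[v],194,210,48); e2=cross(b[v],318,300,48); print("ends",onz(t,e1,v,140),onz(t,e2,v,140))
# scene left edge of bar top
b2=B(s); us=range(228,262); 
e=[cross(b2[:,u],190 if u>245 else 215,260,48) for u in us]
P=np.array([onz(s,u,v,140) for u,v in zip(us,e)]); k=L(P); print("scene left z140",k,"res",np.std(P[:,0]-np.polyval(k,P[:,1]))); print(P[::8].round(0))
# stop / pad in top
print("gray row157",t["pixels"][157,228:262].sum(1)); print("row161",t["pixels"][161,228:262,2])
# saddle
for roi in((185,195,230,230),):
    m=mask(t,(3,100,50),(18,255,255),roi); M=cv2.moments(m,True); u,v=M["m10"]/M["m00"],M["m01"]/M["m00"]
    print("cent",u,v,onz(t,u,v,50),onz(t,u,v,85))
    r=-b  # redness
    ex=[(cross(r[:,u],200,212,25),cross(r[:,u],226,214,25)) for u in range(198,216)]
    for j,z in((0,50),(1,0)):
        P=np.array([onz(t,u,e[j],z) for u,e in zip(range(198,216),ex)]); k=L(P); print("saddle edge",j,z,k,"x at y190",np.polyval(k,190))
    for z,(i0,i1) in((0,(228,214)),(85,(186,198))):
        P=np.array([onz(t,cross(r[v],i0,i1,25),v,z) for v in range(208,218)]); print("y end",z,P[:,1].round(0))
E
```

```text
blue profile [ -6.  -8.  -8.  -9.  -9.   6.  54.  94. 107. 105. 104. 106. 105.  93.
  68.  48.  39.  18.  -0.  -7.  -8.  -8.]
far z140 [-6.90431108e-04  6.43705811e+02] x at y=0 643.7058114297569 res 0.31763792221476034
near z100 [-1.83827007e-02  6.15911494e+02] x at y=0 615.9114939879273 res 0.3921761615815986
ends [631.3699438  203.69681067 140.        ] [ 632.7186024  -193.75158428  140.        ]
ends [627.61627633 203.73131924 140.        ] [ 628.96433676 -193.82561809  140.        ]
scene left z140 [-8.68065887e-03  6.14007457e+02] res 0.15793152283208597
[[ 615. -160.  140.]
 [ 615. -129.  140.]
 [ 615.  -97.  140.]
 [ 615.  -64.  140.]
 [ 614.  -30.  140.]]
gray row157 [255 252 260 269 245 218 227 218 217 219 212 232 221 221 273 384 416 421
 413 428 441 419 273 150 185 255 279 271 262 278 272 282 272 259]
row161 [140 138 139 138 137 109  81  80  79  82  85  80  78  78  64  78  82  81
  89  87  85  77  45  51 102 133 151 144 148 144 147 145 145 149]
cent 206.18435754189943 212.44692737430168 [440.34343591 191.33921448  50.        ] [438.04536462 187.18910623  85.        ]
saddle edge 0 50 [-7.93061148e-02  4.88590375e+02] x at y190 473.52221349465106
saddle edge 1 0 [-8.48324785e-02  4.27054101e+02] x at y190 410.93593037667364
y end 0 [149. 149. 149. 148. 148. 148. 148. 147. 146. 145.]
y end 85 [234. 237. 238. 238. 238. 237. 237. 236. 233. 231.]
```

Results:
- **Bar:** centre x is about 629, yaw about 0.005, middle at y of about 5. Measured width 29.7 mm and length 397 mm, both as specified.
- **Pad face:** y is about 17.
- **Saddle:** at (442,192), yaw about 0.082, size consistent.

First move goes to a waypoint, turning on the way.

```bash
python3 -m pendant '{"dp":[[0.045,-0.022,0],[0.09,-0.044,0],[0.135,-0.066,0],[0.18,-0.088,0],[0.22,-0.11,0],[0.265,-0.132,0],[0.305,-0.154,0],[0.338,-0.172,0]],"rotation":[[0,0,-0.17],[0,0,-0.34],[0,0,-0.51],[0,0,-0.68],[0,0,-0.85],[0,0,-1.02],[0,0,-1.2],[0,0,-1.383]]}' 0.06
```

```text
time: 1.1
tool_pos: [420.8, -248.6, 226.4]
tcp_rot: [-3.141, -0.0, 1.66]
contact_force: [0.1, -0.3, 0.4]
grip_width: 60.2
finger_force: 0.0
```

```bash
python3 -m pendant '{"dp":[[0.05,0.007,0],[0.105,0.014,0],[0.165,0.022,0],[0.225,0.03,0],[0.285,0.038,0],[0.34,0.045,0],[0.39,0.052,0],[0.438,0.0575,0]],"rotation":[[0,0,0],[0,0,0],[0,0,0],[0,0,0],[0,0,0],[0,0,0],[0,0,0],[0,0,0]]}'; python3 -m pendant '{"dp":[[0,0,0.03],[0,0,0.07],[0,0,0.1],[0,0,0.115],[0,0,0.115]],"rotation":[[0,0,0],[0,0,0],[0,0,0],[0,0,0],[0,0,0]]}'
python3 - <<'E'
from h import *
t=grab("top"); s=grab("scene"); pickle.dump(s,open("s1.pkl","wb"))
a=cv2.resize(s["pixels"][90:230,190:330],None,fx=4,fy=4); b=cv2.resize(t["pixels"][150:270,150:270],(560,560)) 
cv2.imwrite("pics/a1.png",np.hstack([a[:,:400],b[:,:400]])[...,::-1])
from plant import get_obs;print(get_obs()["tool_pos"],get_obs()["tcp_rot"])
E
```

```text
time: 2.1
tool_pos: [441.0, 192.9, 226.5]
tcp_rot: [-3.141, 0.0, 1.653]
contact_force: [0.6, 0.5, 0.6]
grip_width: 60.1
finger_force: 0.0
time: 2.72
tool_pos: [440.4, 190.8, 110.5]
tcp_rot: [-3.138, 0.001, 1.653]
contact_force: [0.5, -0.4, 0.4]
grip_width: 59.8
finger_force: 0.0
[441.5368775  191.12759054 112.04705981] [3.14131067e+00 4.90761279e-05 1.65278219e+00]
```

View pics/a1.png

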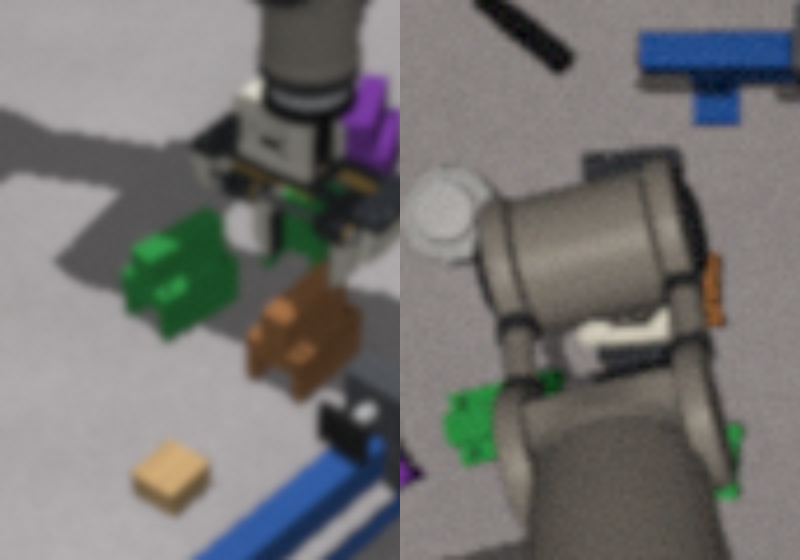

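The scene crop shows the two fingers at about (250,235) and (345,265), on either side of the brown rib whose top is near (300,295). The gripper is aligned and clear of the green ones. I'll descend and close.

```bash
python3 -m pendant '{"dp":[[0,0,0.015],[0,0,0.03],[0,0,0.045],[0,0,0.055],[0,0,0.055]],"rotation":[[0,0,0],[0,0,0],[0,0,0],[0,0,0],[0,0,0]]}'; python3 -m pendant '{"dp":[[0,0,0],[0,0,0],[0,0,0],[0,0,0],[0,0,0],[0,0,0]],"rotation":[[0,0,0],[0,0,0],[0,0,0],[0,0,0],[0,0,0],[0,0,0]]}' 0.01;  python3 -m pendant '{"dp":[[0,0,-0.02],[0,0,-0.06],[0,0,-0.11],[0,0,-0.16],[0,0,-0.185],[0,0,-0.185]],"rotation":[[0,0,0],[0,0,0],[0,0,0],[0,0,0],[0,0,0],[0,0,0]]}'
```

```text
time: 3.45
tool_pos: [441.3, 191.0, 56.7]
tcp_rot: [-3.141, 0.0, 1.653]
contact_force: [0.6, -0.5, 0.1]
grip_width: 60.2
finger_force: 0.0
time: 4.2
tool_pos: [441.3, 191.1, 56.8]
tcp_rot: [3.142, 0.0, 1.653]
contact_force: [-1.0, -0.3, 2.2]
grip_width: 25.7
finger_force: 30.0
time: 4.95
tool_pos: [442.1, 191.3, 243.0]
tcp_rot: [3.138, -0.001, 1.653]
contact_force: [-0.1, 0.7, -2.2]
grip_width: 26.1
finger_force: 30.0
```

Grip width is 26 mm as expected, and the weight shows. I'll carry it along y first, then over the bar.

```bash
python3 -m pendant '{"dp":[[-0.04,-0.003,0],[-0.09,-0.007,0],[-0.14,-0.011,0],[-0.19,-0.015,0],[-0.235,-0.019,0],[-0.27,-0.022,0],[-0.27,-0.022,0]],"rotation":[[0,0,0.02],[0,0,0.04],[0,0,0.06],[0,0,0.077],[0,0,0.077],[0,0,0.077],[0,0,0.077]]}'; python3 -m pendant '{"dp":[[0,0.04,0],[0,0.09,0],[0,0.14,0],[0,0.175,0],[0,0.187,0],[0,0.187,0],[0,0.187,0.012],[0,0.187,0.012]],"rotation":[[0,0,0],[0,0,0],[0,0,0],[0,0,0],[0,0,0],[0,0,0],[0,0,0],[0,0,0]]}'
python3 - <<'E'
from h import *
t=grab("top"); s=grab("scene")
pickle.dump(s,open("s2.pkl","wb"));pickle.dump(t,open("t2.pkl","wb"))
a=cv2.resize(s["pixels"][150:290,170:310],(560,560),interpolation=cv2.INTER_CUBIC)
cv2.imwrite("pics/a2.png",a[...,::-1])
from plant import get_obs;o=get_obs();print(o["tool_pos"],o["tcp_rot"],o["contact_force"])
E
```

```text
time: 5.82
tool_pos: [440.6, -81.5, 239.7]
tcp_rot: [-3.138, -0.001, 1.572]
contact_force: [0.3, 0.7, -1.5]
grip_width: 25.7
finger_force: 30.0
time: 6.82
tool_pos: [627.1, -78.4, 228.0]
tcp_rot: [-3.138, -0.001, 1.576]
contact_force: [-0.3, -0.2, -0.9]
grip_width: 25.9
finger_force: 30.0
[627.93374248 -78.78527061 229.5914471 ] [-3.14099712e+00 -8.93891288e-05  1.57563002e+00] [-0.49951775 -0.26434642 -1.82401034]
```

View pics/a2.png

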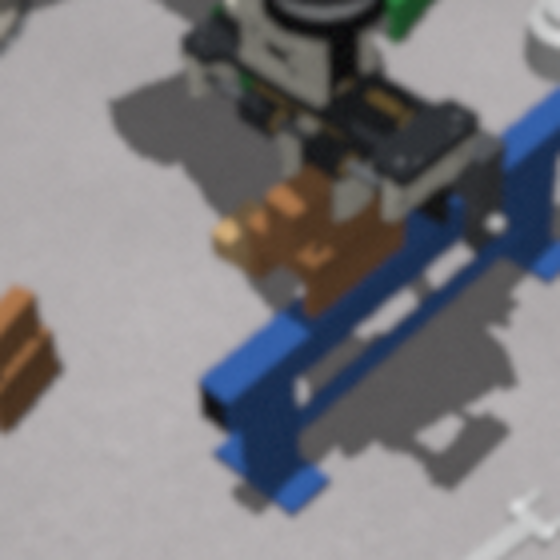

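The saddle is held level above the bar. The +x front foot corner is at crop (320,315), which is scene px (250,229). I'll check that against the kinematics, relative to the bar.

```bash
python3 - <<'E'
from h import *
s=pickle.load(open("s2.pkl","rb"))
z=229.5-56.7
for n,p in(("foot+x front",(658,-124,z)),("rib top front -x",(615,-124,z+85)),("rib top front +x",(641,-124,z+85)),("cap top front +x",(658,-124,z+50)),("bar top front -x",(614,-195,140)),("bar front +x",(644,-195,140))):
    u,v=proj(s,p); print(n,(u,v),"crop",((u-170)*4,(v-150)*4))
m=mask(s,(3,110,40),(16,255,255),(225,185,285,235))
r=s["pixels"].astype(float); d=cv2.GaussianBlur(r[...,0]-r[...,2],(3,3),.6)
# right (+x) outer leg/cap face: lower edge of brown against bar/ground -> z feet line x=658
us=range(252,272); P=[onz(s,u,cross(d[:,u],236,200,15),z) for u in us]
print(np.array(P)[::3].round(1))
E
```

```text
foot+x front (np.float64(248.4638881466062), np.float64(229.76225116681994)) crop (np.float64(313.8555525864248), np.float64(319.04900466727975))
rib top front -x (np.float64(235.60749023050607), np.float64(199.14631876013476)) crop (np.float64(262.4299609220243), np.float64(196.58527504053905))
rib top front +x (np.float64(242.97312542736944), np.float64(204.07113987603844)) crop (np.float64(291.89250170947776), np.float64(216.28455950415378))
cap top front +x (np.float64(248.1320299552139), np.float64(216.87914717689614)) crop (np.float64(312.52811982085564), np.float64(267.51658870758456))
bar top front -x (np.float64(218.22565385229268), np.float64(244.39968373132209)) crop (np.float64(192.90261540917072), np.float64(377.59873492528834))
bar front +x (np.float64(226.15878198906603), np.float64(250.4707311507685)) crop (np.float64(224.6351279562641), np.float64(401.882924603074))
[[ 654.2 -106.2  172.8]
 [ 653.7  -93.9  172.8]
 [ 654.   -82.3  172.8]
 [ 653.3  -69.6  172.8]
 [ 653.7  -57.8  172.8]
 [ 653.   -44.8  172.8]
 [ 645.4  -23.6  172.8]]
```

```bash
python3 - <<'E'
from h import *
s=pickle.load(open("s2.pkl","rb")); t=pickle.load(open("t2.pkl","rb"))
r=s["pixels"].astype(float); d=cv2.GaussianBlur(r[...,0]-r[...,2],(3,3),.6)
for u in(254,258,262): print(u,d[205:236,u].round())
for u in(254,257,260,263,266):
    col=d[:,u]; lo=col[225:236].min(); hi=np.median(col[208:216]); e=cross(col,232,205,(lo+hi)/2); print(u,e,onz(s,u,e,172.8).round(1), onz(s,u,e,174.5).round(1))
for u in (238,240,242,244,246,248): print(u,r[188:214,u].sum(1))
E
```

```text
254 [ 28.  38.  44.  44.  44.  43.  44.  45.  45.  43.  42.  42.  43.  43.
  43.  43.  42.  38.  26.   4. -19. -40. -52. -57. -56. -55. -55. -54.
 -53. -48. -38.]
258 [ 40.  43.  44.  43.  43.  42.  42.  41.  41.  43.  44.  44.  43.  42.
  36.  22.  -0. -27. -47. -57. -57. -57. -56. -55. -52. -44. -32. -21.
 -12.  -6.  -2.]
262 [ 42.  42.  41.  42.  41.  42.  43.  44.  44.  45.  42.  32.  13. -13.
 -37. -52. -56. -56. -55. -56. -55. -51. -42. -28. -14.  -4.   1.   2.
   1.  -3. -12.]
254 224.45833175227514 [ 656.1 -100.5  172.8] [ 657.1 -101.6  174.5]
257 222.01352151039 [656.1 -88.7 172.8] [657.1 -89.8 174.5]
260 231.41445212584702 [ 684.3 -107.7  172.8] [ 685.2 -108.8  174.5]
263 229.2870657015303 [685.1 -97.  172.8] [686.1 -98.1 174.5]
266 231.92303039308933 [697.  -98.4 172.8] [698.  -99.5 174.5]
238 [270. 263. 266. 263. 265. 266. 269. 274. 299. 326. 343. 339. 308. 251.
 212. 186. 191. 191. 192. 197. 190. 186. 187. 192. 188. 186.]
240 [300. 296. 287. 289. 292. 293. 275. 277. 308. 338. 359. 358. 347. 323.
 275. 228. 203. 196. 191. 191. 191. 189. 190. 189. 194. 192.]
242 [328. 330. 329. 324. 327. 305. 255. 221. 233. 279. 320. 344. 361. 348.
 330. 285. 225. 198. 185. 185. 183. 187. 184. 184. 183. 194.]
244 [275. 283. 283. 285. 272. 247. 214. 194. 194. 195. 229. 271. 314. 335.
 313. 258. 202. 172. 168. 166. 169. 177. 179. 178. 204. 230.]
246 [101. 113. 128. 161. 184. 190. 193. 191. 187. 188. 191. 198. 216. 228.
 221. 189. 168. 166. 161. 169. 166. 175. 181. 209. 253. 284.]
248 [ 82.  69.  96. 125. 156. 181. 189. 194. 189. 187. 185. 187. 179. 171.
 165. 165. 169. 163. 170. 162. 164. 174. 202. 221. 232. 261.]
```

The saddle reads about 626.5–627 and the bar 629, so I'll shift +1.5 mm in x and lower into the straddle.

```bash
python3 -m pendant '{"dp":[[0,0.0015,0],[0,0.0015,0.015],[0,0.0015,0.028],[0,0.0015,0.034],[0,0.0015,0.04],[0,0.0015,0.045],[0,0.0015,0.045]],"rotation":[[0,0,0],[0,0,0],[0,0,0],[0,0,0],[0,0,0],[0,0,0],[0,0,0]]}'
```

```text
time: 7.8
tool_pos: [629.9, -78.9, 184.3]
tcp_rot: [-3.141, -0.0, 1.576]
contact_force: [-0.3, 0.5, -1.5]
grip_width: 25.9
finger_force: 30.0
```

No contact force at 13 mm into the slot, so it fits. I'll lower the rest gently.

```bash
python3 -m pendant '{"dp":[[0,0,0.005],[0,0,0.01],[0,0,0.014],[0,0,0.0155],[0,0,0.0165],[0,0,0.0165]],"rotation":[[0,0,0],[0,0,0],[0,0,0],[0,0,0],[0,0,0],[0,0,0]]}'
```

```text
time: 8.55
tool_pos: [630.0, -78.9, 168.2]
tcp_rot: [3.142, 0.0, 1.576]
contact_force: [-0.3, 0.7, -1.4]
grip_width: 26.1
finger_force: 30.0
```

```bash
python3 -m pendant '{"dp":[[0,0,0.001],[0,0,0.001]],"rotation":[[0,0,0],[0,0,0]]}';python3 -m pendant '{"dp":[[0,0,0.001],[0,0,0.001]],"rotation":[[0,0,0],[0,0,0]]}'
```

```text
time: 8.8
tool_pos: [630.0, -78.9, 167.2]
tcp_rot: [-3.142, 0.0, 1.576]
contact_force: [1.3, -0.1, -1.9]
grip_width: 25.8
finger_force: 30.0
time: 9.05
tool_pos: [630.1, -78.9, 166.7]
tcp_rot: [3.141, 0.0, 1.576]
contact_force: [-1.6, 0.9, 1.5]
grip_width: 25.7
finger_force: 30.0
```

```bash
python3 -m pendant '{"dp":[[0,0,0.0005],[0,0,0.0005],[0,0,0.0005],[0,0,0.0005]],"rotation":[[0,0,0],[0,0,0],[0,0,0],[0,0,0]]}'
python3 - <<'E'
from h import *
s=grab("scene"); t=grab("top")
pickle.dump(s,open("s3.pkl","wb"));pickle.dump(t,open("t3.pkl","wb"))
a=cv2.resize(s["pixels"][150:290,190:330],(560,560),interpolation=cv2.INTER_CUBIC)
cv2.imwrite("pics/a3.png",a[...,::-1])
from plant import get_obs
o=get_obs();print(o["contact_force"],o["tool_pos"])
E
```

```text
time: 9.55
tool_pos: [630.1, -78.9, 166.8]
tcp_rot: [3.141, 0.0, 1.576]
contact_force: [-3.3, 0.2, 5.6]
grip_width: 25.5
finger_force: 30.0
[-2.79128516  0.61540953  6.38241791] [630.09986586 -78.89222674 166.74871956]
```

View pics/a3.png

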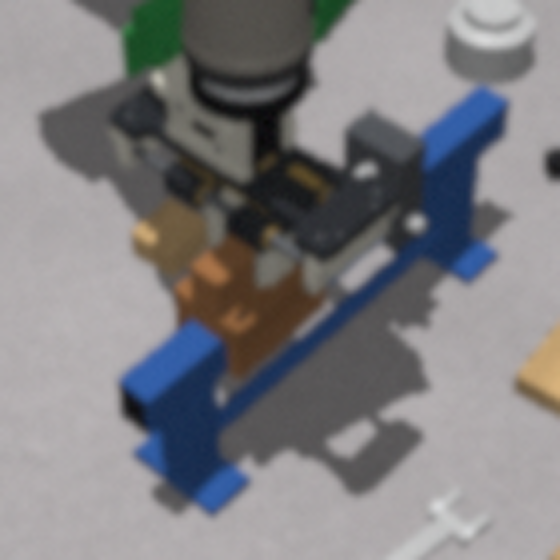

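It sits astride the bar, with feet at TCP 166.7 − 56.7 = 110 as required. The front face is near crop (215,330), well short of the stop. I'll ease the down-force slightly and slide to just short of the pad.

```bash
python3 -m pendant '{"dp":[[0,-0.0005,-0.0005],[0.003,-0.0005,-0.0005],[0.008,-0.0005,-0.0005],[0.014,-0.0005,-0.0005],[0.02,-0.0005,-0.0005],[0.025,-0.0005,-0.0005],[0.028,-0.0005,-0.0005],[0.028,-0.0005,-0.0005]],"rotation":[[0,0,0],[0,0,0],[0,0,0],[0,0,0],[0,0,0],[0,0,0],[0,0,0],[0,0,0]]}'; python3 -m pendant '{"dp":[[0.002,0,0],[0.004,0,0],[0.006,0,0],[0.008,0,0],[0.01,0,0],[0.01,0,0]],"rotation":[[0,0,0],[0,0,0],[0,0,0],[0,0,0],[0,0,0],[0,0,0]]}'
```

```text
time: 10.65
tool_pos: [629.7, -50.5, 166.8]
tcp_rot: [3.14, 0.0, 1.576]
contact_force: [1.1, -2.2, 5.8]
grip_width: 25.9
finger_force: 30.0
time: 11.4
tool_pos: [629.6, -40.8, 166.7]
tcp_rot: [3.14, 0.001, 1.576]
contact_force: [-0.2, -3.4, 4.9]
grip_width: 26.0
finger_force: 30.0
```

```bash
for i in 1 2; do python3 -m pendant '{"dp":[[0.001,0,-0.0001],[0.002,0,-0.0001],[0.003,0,-0.0001],[0.003,0,-0.0001]],"rotation":[[0,0,0],[0,0,0],[0,0,0],[0,0,0]]}' | grep -E 'pos|contact'; done; for i in 1 2 3; do python3 -m pendant '{"dp":[[0.001,0,0],[0.002,0,0],[0.002,0,0]],"rotation":[[0,0,0],[0,0,0],[0,0,0]]}'| grep -E 'pos|contact'; done
```

```text
tool_pos: [629.6, -37.9, 166.8]
contact_force: [0.5, -3.9, 6.6]
tool_pos: [629.5, -34.9, 166.7]
contact_force: [0.2, -3.0, 5.2]
tool_pos: [629.5, -32.8, 166.7]
contact_force: [-0.1, -3.2, 5.5]
tool_pos: [629.5, -30.9, 166.8]
contact_force: [-0.0, -2.9, 4.9]
tool_pos: [629.4, -29.1, 166.7]
contact_force: [-0.2, -3.7, 6.1]
```

```bash
for i in 1 2 3; do python3 -m pendant '{"dp":[[0.001,0,0],[0.002,0,0],[0.002,0,0]],"rotation":[[0,0,0],[0,0,0],[0,0,0]]}'| grep -E 'pos|contact'; done
```

```text
tool_pos: [629.4, -27.6, 166.7]
contact_force: [0.5, -6.0, 4.7]
tool_pos: [629.4, -25.9, 166.8]
contact_force: [-0.5, -6.2, 5.9]
tool_pos: [629.4, -24.1, 166.8]
contact_force: [-0.3, -7.9, 5.0]
```

Contact came at TCP y of about -28.3 (friction about 3 N, plus preload). The target is about 10 mm in, so TCP y of about -18.5.

```bash
for i in 1 2 3; do python3 -m pendant '{"dp":[[0.001,0,0],[0.002,0,0],[0.002,0,0]],"rotation":[[0,0,0],[0,0,0],[0,0,0]]}'| grep -E 'pos|contact'; done; python3 -m pendant '{"dp":[[0,0,0],[0,0,0],[0,0,0],[0,0,0],[0,0,0],[0,0,0]],"rotation":[[0,0,0],[0,0,0],[0,0,0],[0,0,0],[0,0,0],[0,0,0]]}'
```

```text
tool_pos: [629.4, -22.4, 166.8]
contact_force: [-0.6, -7.7, 5.1]
tool_pos: [629.4, -20.6, 166.8]
contact_force: [-0.4, -9.0, 5.1]
tool_pos: [629.4, -18.8, 166.8]
contact_force: [0.3, -9.5, 5.4]
time: 16.52
tool_pos: [629.4, -18.8, 166.8]
tcp_rot: [3.141, 0.003, 1.575]
contact_force: [0.5, -9.8, 4.9]
grip_width: 26.0
finger_force: 30.0
```

```bash
python3 - <<'E'
from h import *
s=grab("scene")
a=cv2.resize(s["pixels"][130:270,210:350],(560,560),interpolation=cv2.INTER_CUBIC)
cv2.imwrite("pics/a4.png",a[...,::-1])
from plant import get_obs
o=get_obs();print(o["contact_force"],o["tool_pos"],o["time"])
E
```

```text
[ -0.65854717 -10.54610192   5.6272137 ] [629.3922845  -18.85007827 166.7894846 ] 16.575
```

View pics/a4.png

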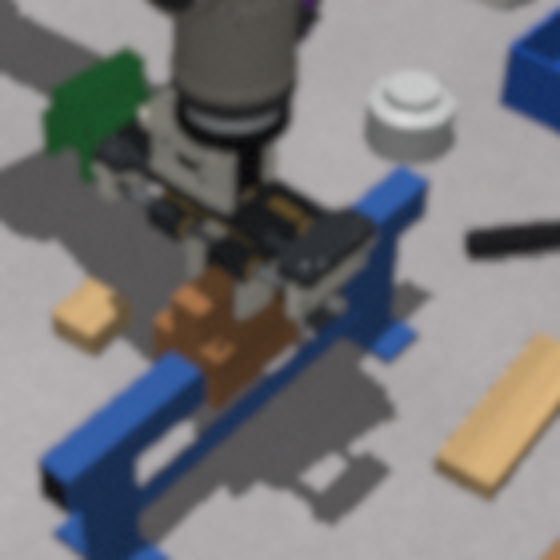

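The saddle is level astride the bar at about (235,340), pressed up to the stop and still gripped. The nearby loose things in this crop haven't moved. Force and travel agree at about 7–8 N, so I'm handing in.

```bash
python3 -c "
from plant import workorder,get_obs
print(workorder.close_job()); print(get_obs()['contact_force'])"
```

```text
the job is handed in; nothing more can be done
None
the job is handed in; nothing more can be done
```

I handed the job in with the larger saddle seated on the bar and still gripped, pressing the pad about 9.5 mm in at an estimated 7–8 N; the hand-in gave no verdict.

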